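# Park the rolling pin and hold the food bin open

## Task

I want to take food out of the steel bin onto the wooden board: first clear the board by rolling the rolling pin (let it turn over the board, do not lift or slide it) into the sunken well beside the board's raised lip, and leave it there. Then raise the bin's hinged lid by its bar to 50 degrees from closed and finish while still holding it steady there with the gripper, because it falls shut when released. Leave the bottles, jars, bowl and other things standing around where they are.

Things in the scene. Friction and masses are not known exactly. Their poses are not given: they have to be found in the camera images.
- pin: plain wooden rolling pin, a cylinder 44 mm in diameter and 200 mm long, no handles, 0.2 to 0.45 kg, loose, lying on the board; smooth, so that it rolls when pushed level from behind at half its height. Origin at the middle of its axis; its own x runs along its axis, and y and z turn with it as it rolls (z points up at the start).
- board: fixed wooden board, 260 mm (its x) by 320 mm (its y), origin under its middle on the table. Flat top 18 mm above the table from y = -90 to +160 mm, where the pin starts, its axis roughly along the board's x. Then, towards -y: the well, y = -144 to -90 mm, floor 13 mm above the table (5 mm step down); the raised lip of darker wood, y = -160 to -144 mm, 32 mm high. No lip on other edges.
- well (a point): middle of the well's floor (board x = 0, y = -117 mm, 13 mm above the table), axes as the board's. The parked pin's axis lies 22 mm above it and along its x; the well is 54 mm wide, so the pin has 5 mm of play to either side.
- bin: fixed open-topped stainless food bin, 200 by 200 mm and 110 mm high, walls 4 mm, origin under its middle on the table; its front (the lid's bar) faces its -x, the hinge is at its +x rim.
- lid (a joint): angle of the bin's steel lid (206 by 204 mm, 6 mm thick, 0.35 to 0.6 kg): 0 is closed, lying level on the bin, grows as the front edge rises, 0.873 is 50 degrees, stop at 1.9. No spring and almost no friction: it falls shut from this angle.
- bar (a point): middle of the lid's bar handle: round dark steel bar 12 mm thick, 110 mm long along the bin's y, free gap of 30 mm between it and the lid's front edge, a 12 mm arm at each end. 240 mm from the hinge line, 114 mm above the table when closed; open below and in front. It turns with the lid, so it must turn in the grip.
- hinge (a point): middle of the lid's hinge line on the bin's far (+x) rim, 114 mm above the table; the hinge line runs along this point's y (the bin's y). The bar moves on a circle of 240 mm about it.
- sauce_bottle: bystander: brown bottle 60 mm wide, 210 mm high, origin under its middle
- oil_bottle: bystander: green bottle 56 mm wide, 190 mm high, origin under its middle
- pickle_jar: bystander: glass jar with steel cap, 64 mm wide, 100 mm high, origin under its middle
- shaker: bystander: small steel shaker 40 mm wide, 75 mm high, between board and bin, origin under its middle
- dip_bowl: bystander: white bowl 80 mm wide, 45 mm high, between the robot and the task's things, origin under its middle
- spoon: bystander: steel serving spoon lying on the table at the right, origin under its middle
- spice_tin: bystander: aluminium tin 60 mm wide, 80 mm high, at the left, origin under its middle

How it is judged:
By the outcome, as a careful person would: the job done as asked, in the order asked, and still so for the second after the job is handed in, while the arm keeps its last pose, push and grip.
It also fails if it takes over 58 s, if anything falls off the work surface, if the arm or the gripper's body presses on something with over 40 N, if the wrist force passes 120 N, or if a joint passes its speed limit or range.

## Robot

A 7-joint arm with a two-finger parallel gripper is mounted at the origin on the work surface. World frame = base frame: x ahead of the robot, y to its left, z up, the work surface at z = 0. Lengths are in m, angles in rad, forces in N, time in s.
With the tool pointing down it reaches from about 0.425 to 0.925 m from the base axis. Payload 6.8 kg.
Tool frame: the origin (TCP) lies on the centre line of the jaws, within the pads' length; the fingertips stand 25 mm ahead of it and the grasp point (between the pads) lies 6 mm ahead of it (arm.nose_length is the distance from the TCP to the fingertips, in m); z points along the fingers, y is the line along which they close (so a half turn about z gives the same grasp; the last joint's range is limited). The gripper opens to 88 mm and grips with 3 to 60 N. Pads are 20 mm wide; open, the fingers measure 115 mm over their backs; the gripper's body (75 mm by 178 mm) begins 61 mm behind the grasp point.
Start: joints at [-1.321, 0.477, 0.022, 1.555, -0.011, 1.109, -0.083], TCP at [0.236, 0.632, 0.248] pointing down, gripper open.
Joint ranges: [-2.96, 2.96], [-0.34, 2.1], [-1.41, 1.46], [0.24, 2.44], [-1.37, 4.51], [0.17, 1.92], [-2.96, 2.96]. Speed limits (rad/s): [2.39, 2.39, 3.14, 3.14, 3.14, 3.14, 3.14].

## Interface

Orientations are given as a unit quaternion [x, y, z, w].
In Python, from plant import arm, optics, job gives the robot as it stands. The module is installed in compiled form; this text tells all that it offers.
- The arm moves only by the tool play_rows, never from a script. Its argument "moves" is a list of rows, each a list of 4 numbers: the shift along the tool's x, y, z in mm, then the turn about the tool's z in rad. A call has 1 to 10 rows; each row shifts and turns the commanded pose from where the row before left it, along the tool's axes as they then stand; what a row does not reach is not made up. A row lasts 1/10 s, in which the tool goes at most 50 mm and 8.59 degrees, less where a joint would pass 70% of its speed; a pose out of reach is approached as far as the arm can. A call with a gripper value outside its range is refused whole. "hand" is the finger opening in mm, from 0 to 87.8, set as the call begins (left out, the last holds). The fingers move at their own pace and stop on an object; "force" is the grip in N (left out, the last holds). Time passes only in rows, so rows that do not move let the fingers close. It gives the time, the measured TCP pose, the force, the opening and the grip force at its end, in the units of the state.
- arm.observe(): the state, without advancing time (a new reading comes with each control period).
- optics.capture(name): name is "side" or "top" or "wrist"; returns (picture, depth): 420x560x3 uint8, red, green, blue; 420x560 float32, m along the optical axis (not along the pixel's ray), 0 where there is no reading.
- optics.camera_params(name): a dict with "vertical_fov" (degrees; the focal length in pixels is half the picture's height over the tangent of half this angle, whatever the lens; pixels are square), "cx", "cy" (the principal point, pixels), "T" (4x4, takes a point from camera to world coordinates). Camera axes: x right, y up, looking along -z (the intrinsics and any distortion apply to the point x, -y, -z); pixel columns grow to the right and rows downward; lengths in m; the calibration is good to about 2 mm. A picture is of the moment at which its call begins: read the wrist's pose just before it. camera_params takes no time and is no camera call; for the wrist camera it gives the pose at the moment of the call.
- job.sign_off(): hands the job in; it is judged then, once.
The state is a dict: "time_s": time; "joints": joint angles; "dq": joint speeds; "joint_efforts": joint torques, N m; "tool_pos": TCP position; "ee_rot": TCP orientation; "ft_force": force on the tool from outside, world axes, zero at the start; "moment": the same for the moment, N m; "width": finger opening in m; "finger_force": force on a finger pad.
Only numpy, scipy, OpenCV 4.12 (cv2) and the standard library are available. Lean on these libraries where they do the work, as an engineer would, in place of code of your own. Each camera call takes 0.05 s, during which the arm holds its last target. There are 200 camera calls.

## Working session

There is one attempt and no reset: what is moved stays moved. The work goes in short steps, Python scripts to look and compute and a tool call to move; the robot and the scene stay as the last step left them, time stands still between calls to the robot, and variables do not carry over. Pictures are saved under pics/ and viewed, at most 10 in all, crops included, and the job is handed in when it is done.

Besides the shell and the picture viewer there is one more tool, called by a JSON object that holds its "api" and its "payload", one argument or row to a line. play_rows: Moves the arm, as the interface text tells. Its arguments: {"type":"object","properties":{"moves":{"type":"array"},"hand":{"type":"number"},"force":{"type":"number"}},"required":["moves"]}

```bash
mkdir -p pics; cat > h.py <<'E'
import numpy as np, cv2
from plant import arm, optics, job
def cap(n):
    P=optics.camera_params(n); im,d=optics.capture(n); return P,im,d
def K(P,h=420):
    f=h/2/np.tan(np.radians(P['vertical_fov'])/2); return f
def world(P,d):
    f=K(P); v,u=np.mgrid[:d.shape[0],:d.shape[1]]
    X=np.stack([(u-P['cx'])/f*d,-(v-P['cy'])/f*d,-d,np.ones_like(d)],-1)
    W=(X@np.array(P['T']).T)[...,:3]; W[d<=0]=np.nan; return W
E
python3 - <<'E'
from h import *
for n in ("top","side"):
    P,im,d=cap(n); print(n,{k:(np.round(v,3).tolist()) for k,v in P.items() if not isinstance(v,str)},P.keys())
    np.savez(f'{n}.npz',im=im,d=d); cv2.imwrite(f'pics/{n}.png',im[...,::-1])
    W=world(P,d); print((d>0).mean())
    for v in range(20,420,60): print([None if np.isnan(W[v,u,0]) else np.round(W[v,u],3).tolist() for u in range(40,560,120)])
s=arm.observe(); print({k:np.round(v,3).tolist() for k,v in s.items()}, arm.nose_length)
E
```

```text
top {'vertical_fov': 53.38, 'cx': 280.103, 'cy': 204.091, 'T': [[0.003, 0.982, -0.191, 0.341], [-1.0, 0.004, 0.003, -0.026], [0.004, 0.191, 0.982, 1.407], [0.0, 0.0, 0.0, 1.0]]} dict_keys(['vertical_fov', 'cx', 'cy', 'T'])
0.9958375850340137
[[1.829, 1.348, -0.747], [1.837, 0.662, -0.753], [1.827, -0.028, -0.733], [1.839, -0.717, -0.744], [1.845, -1.41, -0.747]]
[[1.46, 1.309, -0.752], [1.472, 0.645, -0.768], [1.463, -0.029, -0.745], [1.47, -0.7, -0.751], [1.372, -1.252, -0.557]]
[[1.105, 1.262, -0.74], [0.844, 0.395, -0.0], [0.802, -0.029, 0.123], [0.844, -0.451, 0.011], [1.075, -1.259, -0.625]]
[[0.625, 0.792, 0.003], [0.627, 0.382, 0.001], [0.63, -0.03, -0.006], [0.631, -0.444, -0.003], [0.787, -1.298, -0.747]]
[[0.421, 0.768, 0.004], [0.422, 0.369, 0.004], [0.424, -0.03, 0.001], [0.425, -0.432, 0.001], [0.473, -1.267, -0.752]]
[[0.228, 0.747, 0.004], [0.229, 0.359, 0.001], [0.23, -0.031, 0.003], [0.231, -0.423, -0.003], [0.174, -1.236, -0.753]]
[[0.197, 0.34, 0.725], [0.045, 0.349, -0.001], [0.062, -0.031, 0.077], [0.047, -0.414, -0.002], [0.047, -0.799, -0.007]]
side {'vertical_
[... 747 characters left out ...]
 -0.173, 0.037], [0.812, -0.344, 0.001], [0.994, -0.587, 0.085]]
[[-0.108, 0.011, 0.011], [0.138, -0.151, 0.001], [0.387, -0.323, -0.002], [0.589, -0.529, 0.059], [0.802, -0.699, 0.079]]
[[-0.146, -0.156, -0.003], [0.071, -0.307, -0.004], [0.288, -0.462, -0.002], [0.507, -0.616, -0.002], [0.727, -0.771, -0.002]]
{'time_s': 0.1, 'joints': [-1.321, 0.478, 0.022, 1.556, -0.012, 1.109, -0.083], 'dq': [0.0, -0.002, 0.0, -0.001, 0.0, -0.0, 0.001], 'joint_efforts': [0.004, -58.409, 1.54, -27.332, -0.054, 0.013, 0.0], 'tool_pos': [0.236, 0.632, 0.247], 'ee_rot': [0.178, 0.984, -0.001, -0.0], 'ft_force': [0.642, 0.416, 0.043], 'moment': [0.041, 0.011, 0.01], 'finger_force': 0.0, 'width': 0.088} 0.025
```

View pictures.

View pics/top.png

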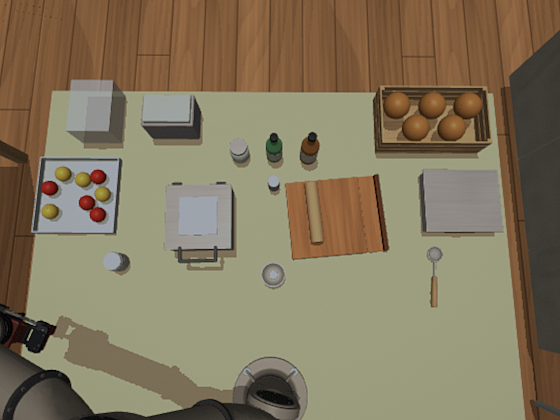

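View pics/side.png

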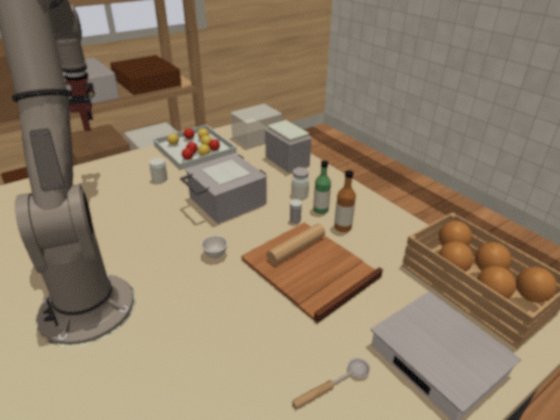

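Top: bin with lid around (200,217), bar at (198,255), board 286–386 × 178–258 with dark lip at x≈380, pin along (309,181)–(316,243), shaker (274,184), bowl (273,274), bottles (274,148), (310,150). Side view confirms it. Measure now.

```bash
python3 - <<'E'
from h import *
z=np.load('top.npz'); P=optics.camera_params('top'); im=z['im']; W=world(P,z['d']); Z=W[...,2]
hsv=cv2.cvtColor(im,cv2.COLOR_RGB2HSV)
def box(m,name,dz=0):
    m=cv2.morphologyEx(m.astype(np.uint8),cv2.MORPH_OPEN,np.ones((3,3)))
    n,l,st,c=cv2.connectedComponentsWithStats(m); 
    if n<2: print(name,'none');return
    i=1+np.argmax(st[1:,4]); p=W[l==i]; p=p[~np.isnan(p[:,0])]
    r=cv2.minAreaRect(p[:,:2].astype(np.float32)*1000)
    print(name,st[i].tolist(),'rect mm',np.round(r[0],1),np.round(r[1],1),round(r[2],2),'z pct',np.round(np.percentile(p[:,2],[5,50,95]),4)); return p
u0=np.zeros(Z.shape,bool)
R=lambda a,b,c,d:(lambda m:(m.__setitem__((slice(c,d),slice(a,b)),True),m)[1])(u0.copy())
brd=R(280,395,170,265); bn=R(158,240,175,252)
print('noise', np.nanstd(Z[300:330,300:400]), np.nanmedian(Z[300:330,300:400]))
wood=(hsv[...,1]>100)&brd
box(wood,'board all')
box(wood&(Z>0.040),'pin z>40'); 
# pin points by colour
print('hsv pin',hsv[212,314],'board',hsv[220,350],'lip',hsv[215,382],'lid',hsv[185,175],hsv[217,200],'bar',hsv[261,198],'table',hsv[300,330])
box(brd&(Z>0.028)&(W[...,1]<-0.2),'lip z>28')
box(brd&(hsv[...,2]<95)&(hsv[...,1]>100),'lip dark')
box(bn&(Z>0.1),'lid')
bar=R(172,224,246,270)&(Z>0.06); p=box(bar,'bar')
for n,r in dict(shaker=(264,284,172,195),bowl=(258,290,258,290),oil=(262,284,130,165),sauce=(298,322,130,168),jar=(228,252,136,162),tin=(102,130,248,274)).items():
    box(R(*r)&(Z>0.02),n)
E
```

```text
noise 0.0029006524435735096 -0.00046613730483935356
board all [285, 175, 103, 84, 7011] rect mm [ 573.7 -216.5] [265.3 317.9] 5.49 z pct [0.0106 0.0176 0.0544]
pin z>40 [313, 182, 9, 41, 195] rect mm [ 611.7 -152.2] [136.2  17.7] 5.79 z pct [0.0479 0.0578 0.0629]
hsv pin [ 21  94 157] board [ 13 153 140] lip [ 10 163  83] lid [ 15  16 128] [109  21 172] bar [105   9  58] table [ 31  50 157]
lip z>28 [383, 235, 6, 16, 64] rect mm [ 480.8 -378. ] [50.3 13.9] 3.2 z pct [0.0286 0.0322 0.036 ]
lip dark [373, 175, 15, 76, 393] rect mm [ 584.3 -367.5] [257.6  15.6] 5.67 z pct [0.0142 0.03   0.0357]
lid [165, 182, 67, 70, 4319] rect mm [551.9 226.5] [219.6 206.8] 1.39 z pct [0.1132 0.118  0.1227]
bar [172, 246, 52, 17, 424] rect mm [434.7 224.7] [ 50.  158.4] 0.3 z pct [0.1124 0.1183 0.123 ]
shaker [268, 176, 12, 15, 149] rect mm [675.3  -8. ] [38.1 37.1] 25.96 z pct [0.0295 0.0732 0.0786]
bowl [261, 263, 25, 24, 237] rect mm [375.3  -8. ] [73.1 77.4] 0.26 z pct [0.0212 0.0367 0.0473]
oil [266, 133, 17, 29, 386] rect mm [782.4  -8.9] [49.2 54.6] 5.5 z pct [0.0348 0.1232 0.1905]
sauce [300, 133, 20, 31, 457] rect mm [ 778.7 -125.5] [59.6 53.3] 77.52 z pct [0.039  0.1357 0.2103]
jar [230, 139, 20, 23, 377] rect mm [784.1 107.3] [60.6 58.4] 74.65 z pct [0.037  0.0967 0.1034]
tin [104, 253, 24, 19, 385] rect mm [413.  496.5] [56. 57.] 25.11 z pct [0.0306 0.0777 0.0841]
```

```bash
cat >> h.py <<'E'
def ray(P,u,v,z):
    f=K(P); T=np.array(P['T']); d=np.stack([(u-P['cx'])/f,-(v-P['cy'])/f,-np.ones(len(u))],-1)@T[:3,:3].T
    return T[:3,3]+d*((z-T[2,3])/d[:,2])[:,None]
E
python3 - <<'E'
from h import *
z=np.load('top.npz'); P=optics.camera_params('top'); im=z['im']; W=world(P,z['d']); Z=W[...,2]
hsv=cv2.cvtColor(im,cv2.COLOR_RGB2HSV).astype(int)
def rr(m,name,zp):
    m=m.astype(np.uint8)
    n,l,st,c=cv2.connectedComponentsWithStats(m); i=1+np.argmax(st[1:,4]); v,u=np.nonzero(l==i)
    p=ray(P,u.astype(float),v.astype(float),zp)[:,:2].astype(np.float32)*1000; r=cv2.minAreaRect(p); q=p-p.mean(0)
    a=np.degrees(np.arctan2(*np.linalg.svd(q,full_matrices=False)[2][0][::-1]))
    print(name,st[i].tolist(),np.round(r[0],1),np.round(r[1],1),round(r[2],2),'mean',p.mean(0).round(1),'axis deg',a.round(2)); return p
M=np.zeros(Z.shape,bool); M[172:260,296:335]=1
rr(M&(hsv[...,0]>=16)&(hsv[...,0]<25)&(hsv[...,1]<125)&(Z>0.025),'pin@z.045',0.045)
M[:]=0; M[240:272,170:230]=1
b=M&(hsv[...,2]<95)&(Z>0.09); rr(b,'bar',0.117)
M2=np.zeros_like(M);M2[255:272,170:230]=1
rr(M2&(hsv[...,2]<95)&(Z>0.09),'bar front',0.117)
M[:]=0; M[170:280,150:250]=1
v,u=np.nonzero(M&(Z>0.1));p=W[v,u]
for x0,x1 in((.40,.41),(.41,.42),(.42,.43),(.43,.44),(.44,.45),(.45,.46),(.5,.51),(.6,.61),(.64,.65),(.65,.66),(.66,.67)):
    s=p[(p[:,0]>x0)&(p[:,0]<x1)]; print(x0,len(s),s[:,1].min().round(3) if len(s) else '',s[:,1].max().round(3) if len(s) else '',s[:,2].mean().round(3) if len(s) else '')
cv2.imwrite('pics/c1.png',cv2.resize(im[165:285,150:390,::-1],None,fx=3.3,fy=3.3,interpolation=cv2.INTER_CUBIC))
E
```

```text
pin@z.045 [305, 182, 19, 61, 724] [ 581.7 -140.8] [202.   41.2] 6.11 mean [ 580.4 -141.1] axis deg -174.12
bar [178, 246, 40, 17, 226] [433.9 223.6] [ 47.7 120.1] 1.85 mean [425.1 225.3] axis deg 92.27
bar front [178, 255, 40, 8, 164] [420.9 223.3] [ 21.3 119.8] 0.21 mean [417.4 227. ] axis deg -88.99
0.4 11 0.186 0.278 0.121
0.41 147 0.163 0.284 0.119
0.42 24 0.163 0.283 0.119
0.43 25 0.163 0.284 0.12
0.44 50 0.163 0.324 0.119
0.45 211 0.121 0.325 0.117
0.5 204 0.122 0.328 0.119
0.6 221 0.125 0.33 0.119
0.64 204 0.125 0.33 0.117
0.65 103 0.126 0.314 0.117
0.66 9 0.145 0.171 0.119
```

View pics/c1.png

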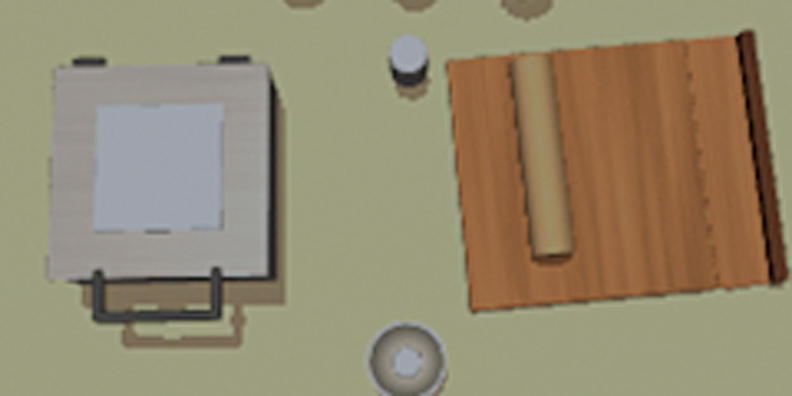

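The crop shows the pin around (543,155), the step at x≈700 and the lip at (762,155). The bar spans (95–220, 315). I'll turn the tool first, so its y runs along the board's x.

{"api": "play_rows", "payload": {
  "moves": [
    [0,0,0,0.112],
    [0,0,0,0.112],
    [0,0,0,0.112],
    [0,0,0,0.112],
    [0,0,0,0.112],
    [0,0,0,0.112],
    [0,0,0,0.112],
    [0,0,0,0.112],
    [0,0,0,0.112],
    [0,0,0,0.112]
  ],
  "hand": 87
}}

```text
time_s: 1.1
tool_pos: [0.2363, 0.632, 0.2471]
ee_rot: [0.675, 0.738, -0.0, 0.0]
ft_force: [0.7, -1.3, -0.2]
width: 0.087
finger_force: 0.0
```

```bash
cat >> h.py <<'E'
from scipy.spatial.transform import Rotation as Ro
def togo(x,y,z,yaw=None):
    s=arm.observe(); R=Ro.from_quat(s['ee_rot']); p=np.array(s['tool_pos'])
    d=R.inv().apply(np.array([x,y,z])-p)*1000; ty=R.apply([0,1,0]); a=np.degrees(np.arctan2(ty[1],ty[0]))
    print('t',s['time_s'],'pos',p.round(4),'tooly deg',round(a,2),'tilt',R.apply([0,0,1]).round(3),'move mm',d.round(1),'F',np.round(s['ft_force'],1),'w',round(s['width'],4), 'q',np.round(s['joints'],2), 'turn',None if yaw is None else round(np.radians(a-yaw),3))
E
python3 -c "
from h import *
togo(.577,-.100,.20,5.6)"
```

```text
t 1.1 pos [0.2363 0.632  0.2471] tooly deg 5.06 tilt [-0.    -0.001 -1.   ] move mm [-759.1  274.8   47.7] F [ 0.7 -1.3 -0.2] w 0.087 q [-1.49  0.49  0.27  1.57 -0.14  1.11 -1.1 ] turn -0.009
```

{"api": "play_rows", "payload": {
  "moves": [
    [-20,10,0,0],
    [-35,16,0,0],
    [-40,16,0,0],
    [-40,16,0,0],
    [-40,16,0,0],
    [-40,16,0,0],
    [-40,16,0,0],
    [-40,16,0,0],
    [-40,16,0,0],
    [-40,16,0,0]
  ]
}}

```text
time_s: 2.1
tool_pos: [0.4249, 0.2714, 0.2475]
ee_rot: [0.673, 0.739, -0.0, -0.0]
ft_force: [0.8, -0.1, 0.3]
width: 0.0868
finger_force: 0.0
```

{"api": "play_rows", "payload": {
  "moves": [
    [-40,14,0,0],
    [-40,14,0,0],
    [-40,14,0,0],
    [-40,14,0,0],
    [-40,14,0,0],
    [-40,14,10,0],
    [-40,14,10,0],
    [-40,14,15,0],
    [-40,8,10,0],
    [-20,0,2,-0.009]
  ]
}}

```text
time_s: 3.1
tool_pos: [0.579, -0.098, 0.1992]
ee_rot: [0.671, 0.741, -0.001, -0.0]
ft_force: [-0.2, 0.3, -0.1]
width: 0.0873
finger_force: 0.0
```

```bash
python3 - <<'E'
from h import *
togo(.577,-.100,.050,5.6)
P,im,d=cap('wrist'); cv2.imwrite('pics/w1.png',im[...,::-1]); np.savez('w1.npz',im=im,d=d); np.save('w1P.npy',P)
E
```

```text
t 3.1 pos [ 0.579  -0.098   0.1992] tooly deg 5.64 tilt [-0.002 -0.002 -1.   ] move mm [ -1.5  -1.9 149.2] F [-0.2  0.3 -0.1] w 0.0873 q [-0.37  0.43  0.57  1.85 -0.28  0.95  0.42] turn 0.001
```

View pics/w1.png

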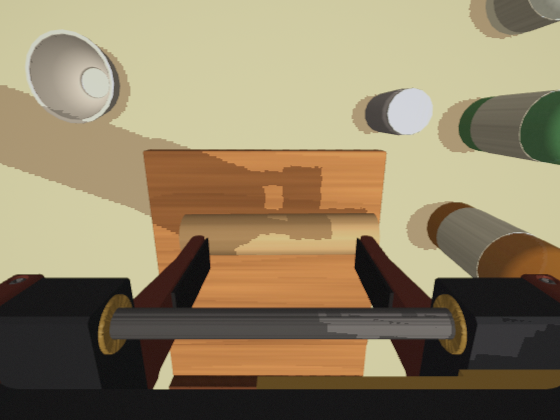

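Wrist: board's near edge at row 151 (cols 145–386), pin rows 213–253, cols 180–378, parallel to the tool's y, fingers at cols ~200/365. I'll check the pin's position from this depth image.

```bash
python3 - <<'E'
from h import *
z=np.load('w1.npz'); P=np.load('w1P.npy',allow_pickle=True).item(); W=world(P,z['d'])
b=lambda u,v: ray(P,np.array([float(u)]),np.array([float(v)]),0.018)[0].round(4)
print('board back corners(z18)',b(145,151),b(386,151))
print('pin top',[W[v,280].round(4).tolist() for v in range(208,260,5)])
m=np.zeros(z['d'].shape,bool); m[205:258,215:345]=1; m&=(W[...,2]>0.055)&(W[...,2]<.07)
p=W[m]; q=p[:,:2]-p[:,:2].mean(0); a=np.linalg.svd(q,full_matrices=False)[2][0]; print(p.mean(0).round(4),np.degrees(np.arctan2(a[1],a[0])))
print('ends',W[233,176:184].round(3).tolist()[::2],W[233,374:384].round(3).tolist()[::2])
E
```

```text
board back corners(z18) [ 0.43   -0.0683  0.018 ] [ 0.6837 -0.043   0.018 ]
pin top [[0.5783, -0.1171, 0.0175], [0.5789, -0.1233, 0.0165], [0.5787, -0.1181, 0.0487], [0.5791, -0.1217, 0.0535], [0.5795, -0.1259, 0.0565], [0.5799, -0.13, 0.0598], [0.5804, -0.1344, 0.0619], [0.5809, -0.1394, 0.0628], [0.5815, -0.1461, 0.0599], [0.5822, -0.1536, 0.0559], [0.5843, -0.1786, 0.0172]]
[ 0.5802 -0.1367  0.0595] -173.94779389756803
ends [[0.462, -0.159, 0.017], [0.465, -0.158, 0.018], [0.481, -0.14, 0.06], [0.482, -0.14, 0.058]] [[0.673, -0.121, 0.06], [0.675, -0.12, 0.06], [0.677, -0.12, 0.06], [0.702, -0.142, 0.0], [0.705, -0.142, -0.001]]
```

{"api": "play_rows", "payload": {
  "moves": [
    [5,-4,15,0],
    [0,0,25,0],
    [0,0,25,0],
    [0,0,25,0],
    [0,0,20,0],
    [0,0,20,0],
    [0,0,10,0],
    [0,0,5,0],
    [0,0,4,0]
  ]
}}

```text
time_s: 4.05
tool_pos: [0.5751, -0.0893, 0.0517]
ee_rot: [0.67, 0.742, 0.0, 0.0]
ft_force: [-0.9, 0.2, 0.4]
width: 0.0867
finger_force: 0.0
```

{"api": "play_rows", "payload": {
  "moves": [
    [-2,0,0,0],
    [-3,0,0,0],
    [-3,0,0,0],
    [-2,0,0,0],
    [-2,0,0,0],
    [-2,0,0,0],
    [-2,0,0,0],
    [-2,0,0,0],
    [-2,0,0,0],
    [-2,0,0,0]
  ]
}}

```text
time_s: 5.05
tool_pos: [0.5771, -0.1114, 0.0516]
ee_rot: [0.67, 0.742, 0.0, -0.0]
ft_force: [-0.3, -0.8, -0.1]
width: 0.0871
finger_force: 0.1
```

```bash
python3 - <<'E'
from h import *
togo(.587,-.299,.050,5.6)
P,im,d=cap('top'); W=world(P,d); hsv=cv2.cvtColor(im,cv2.COLOR_RGB2HSV)
cv2.imwrite('pics/c2.png',cv2.resize(im[165:275,250:400,::-1],None,fx=5,fy=5,interpolation=cv2.INTER_CUBIC))
E
```

```text
t 5.05 pos [ 0.5771 -0.1114  0.0516] tooly deg 5.85 tilt [-0.  0. -1.] move mm [-187.6   -9.2    1.6] F [-0.3 -0.8 -0.1] w 0.0871 q [-0.25  0.63  0.44  1.93 -0.42  0.67  0.56] turn 0.004
```

View pics/c2.png

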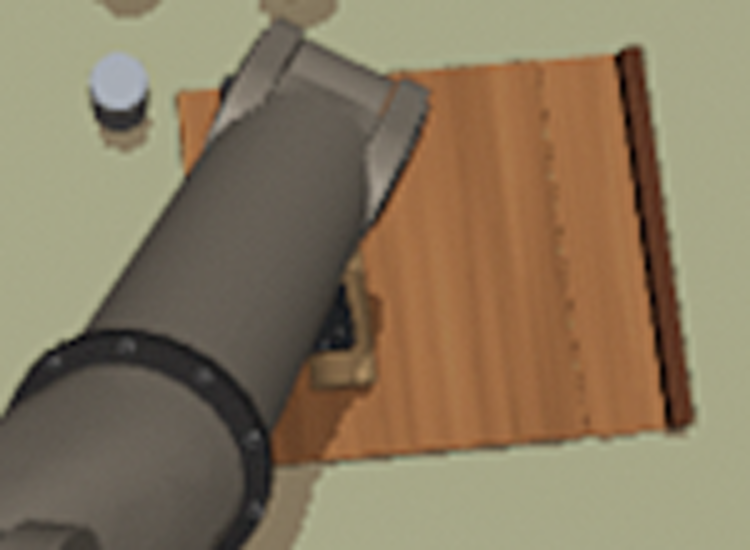

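Only the arm and the pin's near end (342,372) are visible, with the gripper just behind the pin. The contact point matches the geometry, so I'll push on smoothly.

{"api": "play_rows", "payload": {
  "moves": [
    [-2,0,0,0],
    [-3,0,0,0],
    [-3,0,0,0],
    [-4,0,0,0],
    [-4,0,0,0],
    [-4,0,0,0],
    [-4,0,0,0],
    [-4,0,0,0],
    [-4,0,0,0],
    [-4,0,0,0]
  ]
}}

```text
time_s: 6.1
tool_pos: [0.5807, -0.1475, 0.0516]
ee_rot: [0.67, 0.742, -0.0, -0.0]
ft_force: [0.1, 0.0, 0.9]
width: 0.0869
finger_force: 0.1
```

```bash
cat > pin.py <<'E'
from h import *
togo(.587,-.299,.050,5.6)
P,im,d=cap('wrist'); W=world(P,d)
for u in (240,280,320):
    c=W[190:300,u]; k=(c[:,2]>.035)&(c[:,2]<.075)&(c[:,0]>0); c=c[k]
    if len(c)>3: print(u,'y',np.nanmin(c[:,1]).round(4),np.nanmax(c[:,1]).round(4),'zmax',np.nanpercentile(c[:,2],95).round(4),'top at',c[np.nanargmax(c[:,2])].round(4), len(c))
cv2.imwrite('pics/wp%03d.png'%int(arm.observe()['time_s']*10),im[...,::-1])
E
python3 pin.py
```

```text
t 6.1 pos [ 0.5807 -0.1475  0.0516] tooly deg 5.84 tilt [-0.  0. -1.] move mm [-151.3   -9.2    1.6] F [0.1 0.  0.9] w 0.0869 q [-0.18  0.64  0.44  1.9  -0.42  0.68  0.61] turn 0.004
240 y -0.1629 -0.16 zmax 0.0515 top at [ 0.5599 -0.1625  0.0521] 21
280 y -0.1609 -0.157 zmax 0.0508 top at [ 0.581  -0.1609  0.0512] 22
320 y -0.159 -0.155 zmax 0.0499 top at [ 0.602  -0.1585  0.0516] 22
```

{"api": "play_rows", "payload": {
  "moves": [
    [-3,0,0,0],
    [-4,0,0,0],
    [-4,0,0,0],
    [-4,0,0,0],
    [-4,0,0,0],
    [-4,0,0,0],
    [-4,0,0,0],
    [-4,0,0,0],
    [-4,0,0,0],
    [-4,0,0,0]
  ]
}}

```text
time_s: 7.15
tool_pos: [0.5847, -0.1863, 0.0516]
ee_rot: [0.67, 0.742, 0.0, -0.0]
ft_force: [0.7, 0.3, 0.0]
width: 0.0866
finger_force: 0.1
```

{"api": "play_rows", "payload": {
  "moves": [
    [-4,0,0,0],
    [-4,0,0,0],
    [-4,0,0,0],
    [-4,0,0,0],
    [-4,0,0,0],
    [-4,0,0,0],
    [-4,0,0,0],
    [-4,0,0,0],
    [-4,0,0,0],
    [-4,0,0,0]
  ]
}}

```text
time_s: 8.15
tool_pos: [0.5888, -0.2261, 0.0516]
ee_rot: [0.67, 0.742, 0.0, -0.0]
ft_force: [0.3, 0.0, 0.4]
width: 0.0871
finger_force: 0.1
```

{"api": "play_rows", "payload": {
  "moves": [
    [-4,0,0,0],
    [-4,0,0,0],
    [-4,0,0,0],
    [-3,0,0,0],
    [-3,0,0,0],
    [-3,0,0,0],
    [-3,0,0,0],
    [-3,0,0,0],
    [-3,0,0,0],
    [-3,0,0,0]
  ]
}}

```text
time_s: 9.15
tool_pos: [0.5921, -0.2588, 0.0516]
ee_rot: [0.67, 0.742, 0.0, -0.0]
ft_force: [0.8, 0.2, -0.2]
width: 0.0869
finger_force: 0.1
```

```bash
python3 pin.py
```

```text
t 9.15 pos [ 0.5921 -0.2588  0.0516] tooly deg 5.84 tilt [-0.  0. -1.] move mm [-39.5  -9.2   1.6] F [ 0.8  0.2 -0.2] w 0.0869 q [ 0.01  0.7   0.43  1.79 -0.41  0.75  0.76] turn 0.004
240 y -0.2744 -0.271 zmax 0.0508 top at [ 0.5713 -0.2744  0.0512] 21
280 y -0.2721 -0.2678 zmax 0.0513 top at [ 0.5922 -0.2707  0.0517] 21
320 y -0.2698 -0.2662 zmax 0.0512 top at [ 0.6134 -0.2698  0.0515] 21
```

{"api": "play_rows", "payload": {
  "moves": [
    [-3,0,0,0],
    [-3,0,0,0],
    [-2,0,0,0],
    [-2,0,0,0],
    [-1,0,0,0],
    [-1,0,0,0],
    [-1,0,0,0],
    [-1,0,0,0],
    [-1,0,0,0],
    [-1,0,0,0]
  ]
}}

```text
time_s: 10.2
tool_pos: [0.5938, -0.2746, 0.0516]
ee_rot: [0.67, 0.742, 0.0, -0.0]
ft_force: [0.3, -0.3, -1.1]
width: 0.0874
finger_force: 0.0
```

{"api": "play_rows", "payload": {
  "moves": [
    [-2,0,0,0],
    [-2,0,0,0],
    [-2,0,0,0],
    [-2,0,0,0],
    [-2,0,0,0],
    [-2,0,0,0],
    [-2,0,0,0],
    [-1,0,0,0],
    [-1,0,0,0],
    [0,0,0,0]
  ]
}}

```text
time_s: 11.2
tool_pos: [0.5954, -0.2906, 0.0516]
ee_rot: [0.67, 0.742, -0.0, 0.0]
ft_force: [-0.6, 0.6, 0.4]
width: 0.087
finger_force: 0.0
```

```bash
python3 pin.py
```

```text
t 11.2 pos [ 0.5954 -0.2906  0.0516] tooly deg 5.83 tilt [ 0. -0. -1.] move mm [-7.5 -9.2  1.6] F [-0.6  0.6  0.4] w 0.087 q [ 0.06  0.72  0.43  1.74 -0.41  0.77  0.8 ] turn 0.004
280 y -0.3135 -0.312 zmax 0.0388 top at [ 0.5963 -0.312   0.0392] 4
```

The pin has dropped ahead of the fingers, and its back face is at about y −0.313. I'll back off and lift, then check.

{"api": "play_rows", "payload": {
  "moves": [
    [5,0,0,0],
    [10,0,-10,0],
    [15,0,-20,0],
    [15,0,-30,0],
    [15,0,-30,0],
    [15,0,-35,0],
    [10,0,-35,0],
    [5,0,-30,0],
    [0,0,-10,0],
    [0,0,0,0]
  ]
}}

```text
time_s: 12.25
tool_pos: [0.5869, -0.2005, 0.2534]
ee_rot: [0.67, 0.742, 0.001, 0.001]
ft_force: [-1.0, -0.1, 0.3]
width: 0.0872
finger_force: 0.0
```

```bash
python3 - <<'E'
from h import *
togo(.413,.2235,.25,1.6)
P,im,d=cap('wrist'); W=world(P,d); cv2.imwrite('pics/w2.png',im[...,::-1])
P2,im2,d2=cap('side'); W2=world(P2,d2); cv2.imwrite('pics/s2.png',cv2.resize(im2[200:340,220:420,::-1],None,fx=4,fy=4)); 
cv2.imwrite('pics/ws.png',np.hstack([cv2.resize(im,(400,300)),cv2.resize(im2[210:330,230:390],(400,300))])[...,::-1])
hsv=cv2.cvtColor(im2,cv2.COLOR_RGB2HSV)
m=(np.abs(W2[...,0]-.6)<.16)&(np.abs(W2[...,1]+.3)<.1)&(W2[...,2]>.02)&(hsv[...,0]>=16)&(hsv[...,0]<26)
n,l,st,c=cv2.connectedComponentsWithStats(m.astype(np.uint8)); i=1+np.argmax(st[1:,4]); p=W2[l==i]
r=cv2.minAreaRect((p[:,:2]*1000).astype(np.float32)); print(st[i],[np.round(x,1) for x in r],np.percentile(p[:,2],[5,50,95,99]).round(4))
E
```

```text
t 12.25 pos [ 0.5869 -0.2005  0.2534] tooly deg 5.89 tilt [ 0.003 -0.    -1.   ] move mm [ 439.6 -129.5    2.8] F [-1.  -0.1  0.3] w 0.0872 q [-0.19  0.42  0.57  1.72 -0.25  1.07  0.56] turn 0.075
[306  70  44  66 768] [array([ 569.6, -230. ]), array([39.6, 93.5]), np.float64(67.2)] [0.4388 0.4922 0.5639 0.5781]
```

View pics/ws.png

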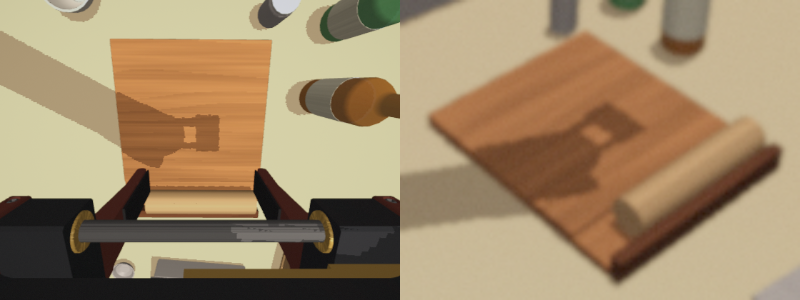

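Left half: the wrist view, with the pin at rows ~190–215 just past the step. Right half: the side view, with the pin lying in the well along the lip, centre about (690,175). Next I'll hover near the bar for a close look.

{"api": "play_rows", "payload": {
  "moves": [
    [15,-5,0,0.015],
    [30,-12,0,0.015],
    [35,-15,0,0.015],
    [40,-18,0,0.015],
    [40,-18,0,0.015],
    [40,-18,0,0],
    [40,-18,0,0],
    [35,-15,0,0],
    [25,-15,0,0],
    [5,-6,0,0]
  ]
}}

```text
time_s: 13.35
tool_pos: [0.4295, 0.0997, 0.2501]
ee_rot: [0.696, 0.718, -0.001, -0.001]
ft_force: [0.6, -0.2, 0.1]
width: 0.0873
finger_force: 0.0
```

```bash
python3 - <<'E'
from h import *
togo(.413,.2235,.25,1.6)
P,im,d=cap('wrist'); W=world(P,d); cv2.imwrite('pics/w3.png',im[...,::-1]); np.savez('w3.npz',im=im,d=d); np.save('w3P.npy',P)
E
```

```text
t 13.35 pos [0.4295 0.0997 0.2501] tooly deg 1.82 tilt [-0.003 -0.001 -1.   ] move mm [124.2 -12.6   0. ] F [ 0.6 -0.2  0.1] w 0.0873 q [-0.79  0.07  0.45  2.11 -0.04  0.97 -0.29] turn 0.004
```

View pics/w3.png

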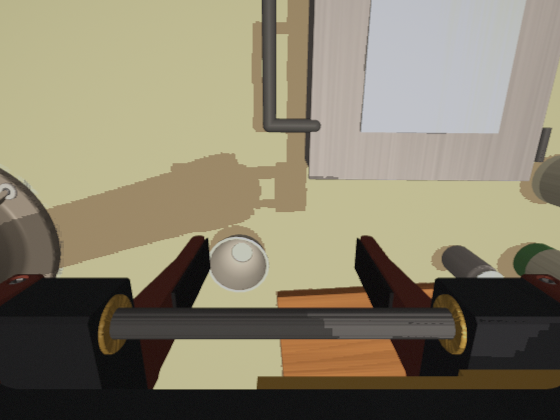

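Wrist: the bar is the dark column at x≈269, rows 0–126, parallel to the tool's x. The lid's front edge is at x≈310, and its near corner is at (310,179).

```bash
python3 - <<'E'
from h import *
z=np.load('w3.npz'); P=np.load('w3P.npy',allow_pickle=True).item(); W=world(P,z['d']); im=z['im']
g=im[:,:,:].max(2)
for v in (10,40,70,100):
    c=np.nonzero((g[v,255:285]<75))[0]+255; a,b=c.min(),c.max()
    print(v,a,b,'axis@z.114',ray(P,np.array([(a+b)/2.]),np.array([v*1.]),.114)[0].round(4),'depth',W[v,(a+b)//2].round(4), 'edges',(ray(P,np.array([a-.5,b+.5]),np.array([v*1.]*2),.116)[:,0]).round(4))
for v in (20,60,100,150): print('lid edge', [W[v,u].round(3).tolist() for u in (308,312,316,330)])
print('bar near end', ray(P,np.array([269.,290.]),np.array([132.,132.]),.114).round(4), 'corner',ray(P,np.array([310.,535.]),np.array([179.,180.]),.117).round(4))
E
```

```text
10 262 275 axis@z.114 [0.4129 0.2605 0.114 ] depth [0.4128 0.2587 0.1201] edges [0.4075 0.4186]
40 263 275 axis@z.114 [0.4137 0.239  0.114 ] depth [nan nan nan] edges [0.4085 0.4191]
70 263 275 axis@z.114 [0.4142 0.2164 0.114 ] depth [0.4144 0.2157 0.119 ] edges [0.4089 0.4197]
100 263 275 axis@z.114 [0.4147 0.1925 0.114 ] depth [0.4149 0.1922 0.1187] edges [0.4092 0.4204]
lid edge [[0.452, 0.286, 0.0], [0.453, 0.273, 0.048], [0.451, 0.254, 0.117], [0.462, 0.254, 0.117]]
lid edge [[0.454, 0.243, 0.009], [0.454, 0.234, 0.063], [0.453, 0.225, 0.116], [0.465, 0.225, 0.117]]
lid edge [[0.455, 0.198, 0.028], [0.452, 0.193, 0.117], [0.455, 0.194, 0.116], [0.467, 0.194, 0.118]]
lid edge [[0.456, 0.144, 0.051], [0.454, 0.151, 0.116], [0.458, 0.151, 0.117], [0.47, 0.152, 0.116]]
bar near end [[0.4152 0.1655 0.114 ]
 [0.434  0.1661 0.114 ]] corner [[0.454  0.1248 0.117 ]
 [0.6611 0.1307 0.117 ]]
```

{"api": "play_rows", "payload": {
  "moves": [
    [10,-1.5,0,0],
    [20,-2,0,0],
    [25,-2,0,0],
    [25,-2,0,0],
    [20,-2,0,0],
    [15,-1,0,0.005],
    [10,-1,0,0],
    [0,0,0,0],
    [0,0,0,0],
    [0,0,0,0]
  ],
  "hand": 30,
  "force": 15
}}

```text
time_s: 14.4
tool_pos: [0.4174, 0.2208, 0.2516]
ee_rot: [0.7, 0.714, -0.0, 0.0]
ft_force: [0.2, 0.0, 0.5]
width: 0.0303
finger_force: 0.0
```

```bash
python3 - <<'E'
from h import *
togo(.414,.224,.122,1.5)
E
```

```text
t 14.4 pos [0.4174 0.2208 0.2516] tooly deg 1.16 tilt [-0. -0. -1.] move mm [  3.3  -3.3 129.6] F [0.2 0.  0.5] w 0.0303 q [-0.94  0.13  0.35  2.04 -0.05  0.98 -0.54] turn -0.006
```

{"api": "play_rows", "payload": {
  "moves": [
    [1,-1,10,-0.006],
    [2,-2,20,0],
    [0,0,20,0],
    [0,0,20,0],
    [0,0,15,0],
    [0,0,10,0],
    [0,0,5,0],
    [0,0,0,0]
  ]
}}

```text
time_s: 15.2
tool_pos: [0.4138, 0.2246, 0.1512]
ee_rot: [0.697, 0.717, -0.0, -0.0]
ft_force: [0.8, -0.3, -0.2]
width: 0.03
finger_force: 0.0
```

```bash
python3 - <<'E'
from h import *
togo(.414,.224,.122,1.5)
E
```

```text
t 15.2 pos [0.4138 0.2246 0.1512] tooly deg 1.59 tilt [-0.001 -0.001 -1.   ] move mm [-0.6  0.2 29.2] F [ 0.8 -0.3 -0.2] w 0.03 q [-0.91  0.28  0.33  2.14 -0.13  0.74 -0.47] turn 0.002
```

{"api": "play_rows", "payload": {
  "moves": [
    [0,0,6,0],
    [0,0,8,0],
    [0,0,8,0],
    [0,0,5,0],
    [0,0,2,0],
    [0,0,0,0]
  ]
}}

```text
time_s: 15.8
tool_pos: [0.4138, 0.2248, 0.1223]
ee_rot: [0.697, 0.717, -0.0, -0.0]
ft_force: [0.6, -0.6, -0.0]
width: 0.03
finger_force: 0.0
```

{"api": "play_rows", "payload": {
  "moves": [
    [0,0,0,0],
    [0,0,0,0],
    [0,0,0,0],
    [0,0,0,0],
    [0,0,0,0],
    [0,0,0,0],
    [0,0,0,0]
  ],
  "hand": 5,
  "force": 15
}}

```text
time_s: 16.5
tool_pos: [0.4141, 0.225, 0.1229]
ee_rot: [0.697, 0.717, 0.0, -0.0]
ft_force: [-0.4, 1.5, 3.7]
width: 0.0115
finger_force: 15.0
```

```bash
python3 - <<'E'
from h import *
togo(.414,.224,.122,1.5)
E
```

```text
t 16.5 pos [0.4141 0.225  0.1229] tooly deg 1.6 tilt [ 0.  0. -1.] move mm [-1.  -0.2  0.9] F [-0.4  1.5  3.7] w 0.0115 q [-0.89  0.33  0.31  2.16 -0.16  0.67 -0.44] turn 0.002
```

Gripped: opening 11.5 mm, 15 N. Now I'll lift along the 240 mm arc.

{"api": "play_rows", "payload": {
  "moves": [
    [0,0.2,-8.4,0],
    [0,0.4,-8.4,0],
    [0,0.7,-8.3,0],
    [0,1.0,-8.3,0],
    [0,1.3,-8.3,0],
    [0,1.6,-8.2,0],
    [0,1.9,-8.2,0],
    [0,2.2,-8.1,0],
    [0,2.4,-8.0,0],
    [0,2.7,-7.9,0]
  ]
}}

```text
time_s: 17.5
tool_pos: [0.428, 0.2253, 0.2052]
ee_rot: [0.697, 0.717, -0.001, -0.0]
ft_force: [0.4, 0.1, -2.8]
width: 0.0111
finger_force: 15.0
```

```bash
python3 - <<'E'
from h import *
togo(.414+.0857,.225+.0023,.1229+.1839,1.5)
E
```

```text
t 17.5 pos [0.428  0.2253 0.2052] tooly deg 1.61 tilt [-0.001 -0.    -1.   ] move mm [  -0.    71.6 -101.7] F [ 0.4  0.1 -2.8] w 0.0111 q [-0.92  0.22  0.35  2.06 -0.1   0.88 -0.49] turn 0.002
```

{"api": "play_rows", "payload": {
  "moves": [
    [0,3.0,-7.8,0],
    [0,3.3,-7.7,0],
    [0,3.5,-7.6,0],
    [0,3.8,-7.5,0],
    [0,4.1,-7.3,0],
    [0,4.3,-7.2,0],
    [0,4.6,-7.0,0],
    [0,4.8,-6.9,0],
    [0,5.0,-6.7,0],
    [0,5.3,-6.5,0]
  ]
}}

```text
time_s: 18.5
tool_pos: [0.4674, 0.2263, 0.2773]
ee_rot: [0.697, 0.717, -0.003, -0.002]
ft_force: [-13.1, 0.2, 7.1]
width: 0.0114
finger_force: 15.0
```

```bash
python3 - <<'E'
from h import *
togo(.414+.0857,.225+.0023,.1229+.1839,1.5)
E
```

```text
t 18.5 pos [0.4674 0.2263 0.2773] tooly deg 1.65 tilt [-0.007 -0.001 -1.   ] move mm [  0.   32.1 -29.8] F [-13.1   0.2   7.1] w 0.0114 q [-0.89  0.2   0.37  1.91 -0.08  1.06 -0.45] turn 0.003
```

There's a −13 N sideways force, so I'll look before going on.

```bash
cat > lid.py <<'E'
from h import *
togo(.414+.0857,.225+.0023,.1229+.1839,1.5)
def lid(n):
    P,im,d=cap(n); W=world(P,d); 
    m=(W[...,0]>.44)&(W[...,0]<.64)&(W[...,1]>.14)&(W[...,1]<.31)&(W[...,2]>.13)&(W[...,2]<.31)
    p=W[m]; best=None; rng=np.random.default_rng(0)
    for _ in range(300):
        a=p[rng.choice(len(p),3,False)]; nn=np.cross(a[1]-a[0],a[2]-a[0]); L=np.linalg.norm(nn)
        if L<1e-4: continue
        nn/=L
        if abs(nn[1])>.08 or nn[2]*np.sign(nn[0])>0.98: continue
        k=np.abs((p-a[0])@nn)<.003
        if best is None or k.sum()>best.sum(): best=k
    q=p[best]; c=q.mean(0); nn=np.linalg.svd(q-c,full_matrices=False)[2][2]; nn*=np.sign(nn[2])
    print(n,'inliers',best.sum(),len(p),'centroid',c.round(4),'normal',nn.round(3),'angle from level',np.degrees(np.arccos(nn[2])).round(2), 'xrange',np.percentile(q[:,0],[1,99]).round(3))
    return im
a=lid('top'); b=lid('side')
E
python3 - <<'E'
from lid import *
cv2.imwrite('pics/lid1.png',np.hstack([cv2.resize(b[110:240,150:290],(420,390)),cv2.resize(a[170:280,150:260],(380,390))])[...,::-1])
E
```

```text
t 18.5 pos [0.4674 0.2263 0.2773] tooly deg 1.65 tilt [-0.007 -0.001 -1.   ] move mm [  0.   32.1 -29.8] F [-13.1   0.2   7.1] w 0.0114 q [-0.89  0.2   0.37  1.91 -0.08  1.06 -0.45] turn 0.003
top inliers 1287 1534 centroid [0.5695 0.1975 0.1885] normal [0.63  0.002 0.776] angle from level 39.07 xrange [0.467 0.639]
side inliers 282 504 centroid [0.5373 0.2046 0.2119] normal [0.619 0.004 0.785] angle from level 38.27 xrange [0.452 0.629]
```

View pics/lid1.png

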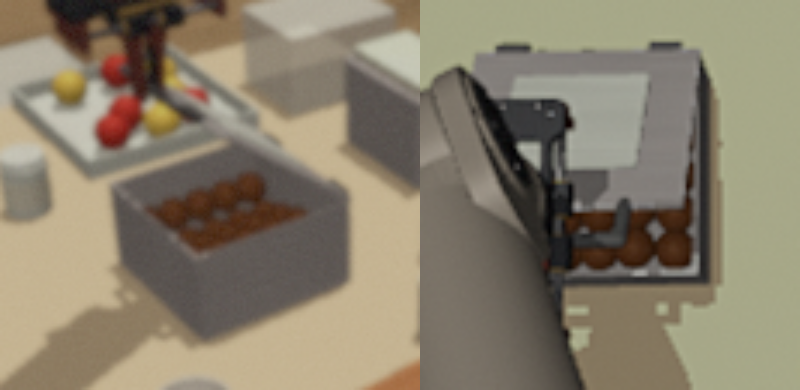

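Left: the lid is held open by the gripper, bin interior visible, lid edge near (340,185). Right: the lid plane seen from above, bar at (600,240). Measured lid angle is about 39°. I'll let it settle and read the forces again.

{"api": "play_rows", "payload": {
  "moves": [
    [0,0,0,0],
    [0,0,0,0]
  ]
}}

```text
time_s: 18.8
tool_pos: [0.4674, 0.2263, 0.2772]
ee_rot: [0.697, 0.717, -0.003, -0.002]
ft_force: [-13.1, -0.6, 7.8]
width: 0.0117
finger_force: 15.0
```

```bash
python3 - <<'E'
from h import *
togo(.414+.0857,.225+.0023,.1229+.1839,1.5); s=arm.observe(); print(np.round(s['moment'],2),s['finger_force'])
E
```

```text
t 18.8 pos [0.4674 0.2263 0.2772] tooly deg 1.64 tilt [-0.006 -0.001 -1.   ] move mm [  0.1  32.1 -29.8] F [-13.1  -0.6   7.8] w 0.0117 q [-0.89  0.19  0.37  1.91 -0.08  1.06 -0.45] turn 0.002
[-0.14  2.88 -0.06] 15.00118374824524
```

{"api": "play_rows", "payload": {
  "moves": [
    [0,-1,-0.8,0],
    [0,-1,-0.8,0],
    [0,0,0,0],
    [0,0,0,0]
  ]
}}

```text
time_s: 19.2
tool_pos: [0.4683, 0.2263, 0.2786]
ee_rot: [0.697, 0.717, -0.0, 0.0]
ft_force: [-2.0, 1.1, -2.8]
width: 0.0113
finger_force: 15.0
```

```bash
python3 - <<'E'
from h import *
togo(.414+.0857,.225+.0023,.1229+.1839,1.5); s=arm.observe(); print(np.round(s['moment'],2),s['finger_force'])
E
```

```text
t 19.2 pos [0.4683 0.2263 0.2786] tooly deg 1.59 tilt [ 0. -0. -1.] move mm [  0.2  31.5 -28.2] F [-2.   1.1 -2.8] w 0.0113 q [-0.89  0.19  0.37  1.91 -0.08  1.06 -0.46] turn 0.002
[ 0.14  0.49 -0.02] 15.002265572547913
```

Shifting 2 mm outward removed the force. The bar rolled about 4 mm down the pads as the lid turned, and TCP x gives 39.3°, matching the plane fit. I'll continue the arc allowing for that roll.

{"api": "play_rows", "payload": {
  "moves": [
    [0,2.9,-3.5,0],
    [0,2.9,-3.5,0],
    [0,3.0,-3.4,0],
    [0,3.1,-3.4,0],
    [0,3.1,-3.3,0],
    [0,3.2,-3.3,0],
    [0,3.2,-3.2,0],
    [0,3.3,-3.2,0],
    [0,3.3,-3.1,0],
    [0,0,0,0]
  ]
}}

```text
time_s: 20.2
tool_pos: [0.4967, 0.227, 0.309]
ee_rot: [0.697, 0.717, 0.0, 0.0]
ft_force: [-1.8, -1.6, -0.6]
width: 0.0116
finger_force: 15.0
```

```bash
python3 lid.py
```

```text
t 20.2 pos [0.4967 0.227  0.309 ] tooly deg 1.57 tilt [ 0.001  0.    -1.   ] move mm [0.2 3.  2.2] F [-1.8 -1.6 -0.6] w 0.0116 q [-0.87  0.21  0.39  1.81 -0.09  1.13 -0.43] turn 0.001
top inliers 988 1109 centroid [0.5753 0.1875 0.2126] normal [ 0.752 -0.012  0.659] angle from level 48.81 xrange [0.496 0.638]
side inliers 180 293 centroid [0.5441 0.2099 0.2337] normal [0.758 0.021 0.652] angle from level 49.28 xrange [0.481 0.633]
```

{"api": "play_rows", "payload": {
  "moves": [
    [0,1.1,-0.9,0],
    [0,1.1,-0.9,0],
    [0,0.9,-0.9,0],
    [0,0,0,0],
    [0,0,0,0],
    [0,0,0,0],
    [0,0,0,0],
    [0,0,0,0],
    [0,0,0,0],
    [0,0,0,0]
  ]
}}

```text
time_s: 21.3
tool_pos: [0.4991, 0.2271, 0.3111]
ee_rot: [0.697, 0.717, -0.0, 0.0]
ft_force: [-3.3, -2.4, 0.4]
width: 0.0118
finger_force: 15.0
```

```bash
python3 lid.py; python3 - <<'E'
from h import *
s=arm.observe(); print(s['time_s'],np.degrees(np.arccos((.6541-s['tool_pos'][0])/.24)),s['ft_force'],s['dq'])
P,im,d=cap('side'); cv2.imwrite('pics/fin.png',im[...,::-1])
E
```

```text
t 21.3 pos [0.4991 0.2271 0.3111] tooly deg 1.6 tilt [-0. -0. -1.] move mm [0.2 0.6 4.3] F [-3.3 -2.4  0.4] w 0.0118 q [-0.87  0.21  0.39  1.8  -0.09  1.14 -0.42] turn 0.002
top inliers 974 1080 centroid [0.5756 0.188  0.2148] normal [ 0.759 -0.01   0.651] angle from level 49.35 xrange [0.498 0.638]
side inliers 210 317 centroid [0.5511 0.2116 0.2288] normal [0.764 0.025 0.645] angle from level 49.83 xrange [0.484 0.634]
21.4 49.77820177593761 [-2.77877765 -3.38812223  0.2731705 ] [-0.00125689  0.00018313  0.00228147 -0.00170323 -0.0015191  -0.0002171
  0.00011867]
```

View pics/fin.png

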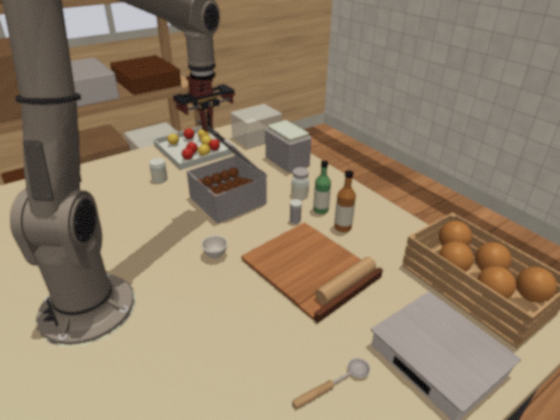

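The side view shows the pin in the well (347,280), the lid held open by the gripper (210,110), and the bystanders undisturbed. A last 0.3° nudge, then I'll hand in.

{"api": "play_rows", "payload": {
  "moves": [
    [0,0.5,-0.4,0],
    [0,0.5,-0.4,0],
    [0,0,0,0],
    [0,0,0,0],
    [0,0,0,0],
    [0,0,0,0]
  ]
}}

```text
time_s: 22.05
tool_pos: [0.5001, 0.2272, 0.312]
ee_rot: [0.697, 0.717, -0.0, -0.0]
ft_force: [-4.3, -3.0, 0.7]
width: 0.0116
finger_force: 15.0
```

```bash
python3 lid.py; python3 -c "
from h import *
s=arm.observe(); print(np.degrees(np.arccos((.6541-s['tool_pos'][0])/.24)),s['ft_force'],s['width']); print(job.sign_off())"
```

```text
t 22.05 pos [0.5001 0.2272 0.312 ] tooly deg 1.6 tilt [-0. -0. -1.] move mm [ 0.1 -0.4  5.2] F [-4.3 -3.   0.7] w 0.0116 q [-0.87  0.22  0.39  1.8  -0.09  1.14 -0.42] turn 0.002
top inliers 978 1087 centroid [0.5765 0.1888 0.2148] normal [ 0.763 -0.005  0.647] angle from level 49.7 xrange [0.5   0.637]
side inliers 227 329 centroid [0.5518 0.2122 0.2293] normal [0.769 0.023 0.639] angle from level 50.26 xrange [0.485 0.633]
50.084496322630166 [-3.69154828 -3.7238734   0.64086635] 0.011398684995543074
the job is handed in; nothing more can be done
None
```

The job is handed in at about 22 s: the rolling pin was rolled into the well and left against the lip, and the gripper is still holding the bin's lid steady at 50° (three readings, 49.7° to 50.3°).

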